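Wipe the mosaic chips off the sorting tray

TASK

Take the scraper block out of its rack by its two free ends, stand it on the cork mat and let go, then take it again across its thickness so that it fits into the tray's lanes. With it wipe all six mosaic chips out of both lanes, over the tray's open end into the bin below, without touching a chip with the gripper. Then stand the scraper foot down on the cork mat again and let go, and leave the other things on the counter where they are.

Things in the scene. Friction and masses are not known exactly. Their poses are not given: they have to be found in the camera images.
- scraper: the scraper block: a plain block with a brown wooden top and a steel foot, 20 mm thick (its x) x 68 mm long (its y) x 48 mm tall (its z), 130 g; at the start it stands foot down in the rack with its long axis along the rack's y; origin at the centre of its underside
- rack: fixed grey plastic scraper rack: base 50 (x) x 66 (y) x 6 mm, two upright cheeks 9 mm thick and 60 mm long (y), inner faces 12 mm either side of the middle, tops 52 mm above the counter, almost level with the scraper between them (54 mm): they cover its broad faces, only its ends stick out 4 mm; origin at the centre of its underside
- mat: round cork mat fixed on the counter, 130 mm across, 4 mm thick; origin at the centre of its underside (on the counter, top at 4 mm)
- tray: fixed aluminium tray, two parallel lanes along its y: 168 (x) x 260 (y) mm, lane floor 60 mm above the counter, rails and end wall 4 mm thick, up to 100 mm; lanes 78 mm wide inside, middles at x = -41 and +41 mm; end wall at +y (inner face y = +126 mm; the 55 mm before it start clear), open at -y, where the floor ends at y = -130 mm; origin under its centre, on the counter
- bin: fixed white catch bin on the counter below the tray's open end, 180 (x) x 120 (y) x 45 mm tall, walls 3 mm, open on top, its near rim 15 mm under the tray's open edge; turned like the tray; origin at the centre of its underside
- chip1: one of six identical loose white ceramic mosaic chips, 20 x 20 x 10 mm, 11 g, lying flat in the tray (three in each lane); origin at the centre of its underside
- chip2: one of six identical loose white ceramic mosaic chips, 20 x 20 x 10 mm, 11 g, lying flat in the tray (three in each lane); origin at the centre of its underside
- chip3: one of six identical loose white ceramic mosaic chips, 20 x 20 x 10 mm, 11 g, lying flat in the tray (three in each lane); origin at the centre of its underside
- chip4: one of six identical loose white ceramic mosaic chips, 20 x 20 x 10 mm, 11 g, lying flat in the tray (three in each lane); origin at the centre of its underside
- chip5: one of six identical loose white ceramic mosaic chips, 20 x 20 x 10 mm, 11 g, lying flat in the tray (three in each lane); origin at the centre of its underside
- chip6: one of six identical loose white ceramic mosaic chips, 20 x 20 x 10 mm, 11 g, lying flat in the tray (three in each lane); origin at the centre of its underside
- caddy: bystander: round stainless clothespin caddy, 96 mm across, with pins up to 80 mm tall; origin at the centre of its underside
- pen_cup: bystander: white ceramic cup of pens, 76 mm across, 150 mm tall with the pens; origin at the centre of its underside
- magnet: bystander: horseshoe steel magnet lying flat, about 80 x 64 x 12 mm; origin near its middle, on the counter
- bin_stack: bystander: stack of three empty white plastic bins, 100 (x) x 180 (y) x 123 mm tall; origin at the centre of its underside
- tape: bystander: roll of paper tape lying flat, 90 mm across, 24 mm tall; origin at the centre of its underside
- glue: bystander: white glue bottle, 50 mm across, 150 mm tall; origin at the centre of its underside
- jar: bystander: glass jar with a steel lid, 72 mm across, 100 mm tall; origin at the centre of its underside

How it is judged:
By the outcome, as a careful person would: the job done as asked, in the order asked, and still so for the second after the job is handed in, with the robot touching nothing.
It also fails if it takes over 72 s, if anything falls off the work surface, if the arm or the gripper's body presses on something with over 40 N, if the wrist force passes 120 N, or if a joint passes its speed limit or range.

ROBOT

A 6-joint arm with a two-finger parallel gripper is mounted at the origin on the work surface. World frame = base frame: x ahead of the robot, y to its left, z up, the work surface at z = 0. Lengths are in m, angles in rad, forces in N, time in s.
With the tool pointing down it reaches from about 0.375 to 0.9 m from the base axis. Payload 3.1 kg.
Tool frame: the origin (TCP) lies on the centre line of the jaws, within the pads' length; the fingertips stand 19 mm ahead of it and the grasp point (between the pads) is the TCP; z points along the fingers, y is the line along which they close (so a half turn about z gives the same grasp; the last joint's range is limited). The gripper opens to 85 mm and grips with 20 to 120 N. Pads are 22 mm wide; open, the fingers measure 114 mm over their backs; the gripper's body (76 mm by 85 mm) begins 54 mm behind the grasp point. The pads swing forward as they close: fully open they stand 13 mm farther back than shut.
Start: joints at [0.942, 0.527, 1.433, -0, 1.181, -0.178], TCP at [0.272, 0.563, 0.212] pointing down, gripper open.
Joint ranges: [-3.08, 3.08], [-0.75, 2.2], [0.22, 2.44], [-1.43, 4.57], [0, 2.65], [-2.85, 2.85]. Speed limits (rad/s): [2.79, 2.79, 3.14, 3.14, 3.14, 3.14].

INTERFACE

Orientations are given as a unit quaternion [x, y, z, w].
In Python, from station import manip, cams, sign_off gives the robot as it stands.
- The arm moves only by the tool carry_out, never from a script. Its argument "targets" is a list that holds one entry, the list of rows, each a list of 7 numbers: the shift along the tool's x, y, z in cm, then the turn, a rotation vector about the tool's x, y, z in degrees, then the finger opening in cm, from 0 to 8.54. A call has 1 to 12 rows; each row is the pose to reach, as a shift and turn from the pose commanded when the call began, along the tool's axes at that moment; what a row does not reach only later rows make up. A row lasts 1/12 s, in which the tool goes at most 41.7 mm and 7.16 degrees, less where a joint would pass 70% of its speed; a pose out of reach is approached as far as the arm can. A call with a gripper value outside its range is refused whole. The fingers move at their own pace and stop on an object; "force" is the grip in N (left out, the last holds). Time passes only in rows, so rows that repeat a pose let the fingers close. It gives the time, the measured TCP pose, the force, the opening and the grip force at its end, in the units of the state.
- manip.sense(): the state, without advancing time (a new reading comes with each control period).
- cams.snapshot(name): name is "side" or "top" or "wrist"; returns the picture (400x640x3 uint8, red, green, blue); there is no depth.
- cams.camera_info(name): a dict with "K" (3x3 intrinsics, pixels), "T" (4x4, takes a point from camera to world coordinates). Camera axes: x right, y down, z forward; pixel columns grow to the right and rows downward; lengths in m; the calibration is good to about 2 mm. A picture is of the moment at which its call begins: read the wrist's pose just before it. camera_info takes no time and is no camera call; for the wrist camera it gives the pose at the moment of the call.
- sign_off(): hands the job in; it is judged then, once.
The state is a dict: "t": time; "q": joint angles; "qd": joint speeds; "tau": joint torques, N m; "tcp_pos": TCP position; "tool_rot": TCP orientation; "force": force on the tool from outside, world axes, zero at the start; "ft_torque": the same for the moment, N m; "finger_gap": opening from 0.0 (shut) to 1.0 (fully open); "gripper_force": force on a finger pad.
Only numpy, scipy, OpenCV 4.12 (cv2) and the standard library are available. Lean on these libraries where they do the work, as an engineer would, in place of code of your own. Each camera call takes 0.05 s, during which the arm holds its last target. There are 200 camera calls.

## Working session

There is one attempt and no reset: what is moved stays moved. The work goes in short steps, Python scripts to look and compute and a tool call to move; the robot and the scene stay as the last step left them, time stands still between calls to the robot, and variables do not carry over. Pictures are saved under pics/ and viewed, at most 10 in all, crops included, and the job is handed in when it is done.

Besides the shell and the picture viewer there is one more tool, called after ">>>" as name([rows], argument=value, ...), one row to a line, values as JSON. carry_out: Moves the arm, as the interface text tells. Its arguments: {"type":"object","properties":{"targets":{"type":"array"},"force":{"type":"number"}},"required":["targets"]}

```bash
ls; mkdir -p pics; python3 - <<'E'
from station import manip,cams
import cv2,numpy as np
s=manip.sense();print({k:np.round(v,3).tolist() for k,v in s.items()})
for n in("top","side","wrist"):
    i=cams.camera_info(n);print(n,np.round(i["K"],1).tolist(),np.round(i["T"],4).tolist())
    cv2.imwrite(f"pics/{n}0.png",cams.snapshot(n)[:,:,::-1])
E
```

```text
pics
{'t': 0.0, 'q': [0.942, 0.528, 1.434, 0.0, 1.181, -0.179], 'qd': [-0.002, -0.0, -0.001, 0.0, -0.002, 0.003], 'tau': [-0.001, -44.236, -17.802, -0.0, 0.008, 0.0], 'tcp_pos': [0.272, 0.562, 0.211], 'tool_rot': [0.223, 0.975, -0.001, -0.0], 'force': [-0.143, 0.572, -0.64], 'ft_torque': [-0.011, -0.029, 0.0], 'gripper_force': 0.0, 'finger_gap': 1.003}
top [[416.9, 0.0, 319.9], [0.0, 416.9, 203.0], [0.0, 0.0, 1.0]] [[-0.0001, -0.9894, 0.1455, 0.3758], [-0.9999, 0.0019, 0.0125, 0.0456], [-0.0126, -0.1455, -0.9893, 1.2853], [0.0, 0.0, 0.0, 1.0]]
side [[386.8, 0.0, 321.9], [0.0, 386.8, 201.7], [0.0, 0.0, 1.0]] [[0.9828, -0.1512, 0.1057, 0.4634], [-0.1836, -0.7437, 0.6429, -0.5619], [-0.0186, -0.6512, -0.7586, 0.8414], [0.0, 0.0, 0.0, 1.0]]
wrist [[341.1, 0.0, 320.9], [0.0, 341.1, 200.4], [0.0, 0.0, 1.0]] [[0.4355, 0.86, 0.2659, 0.2042], [0.9002, -0.4157, -0.1298, 0.5959], [-0.0011, 0.2959, -0.9552, 0.3725], [0.0, 0.0, 0.0, 1.0]]
```

View pics/top0.png

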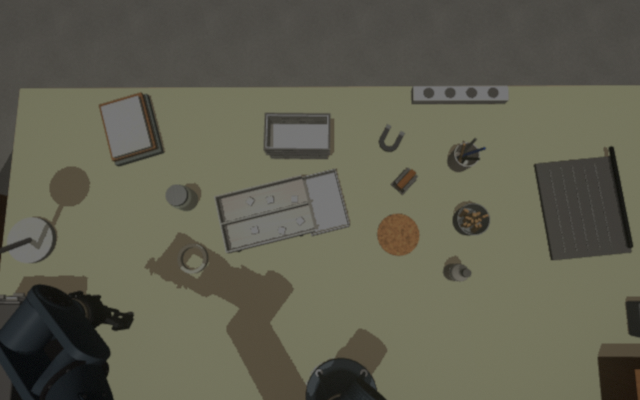

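View pics/side0.png

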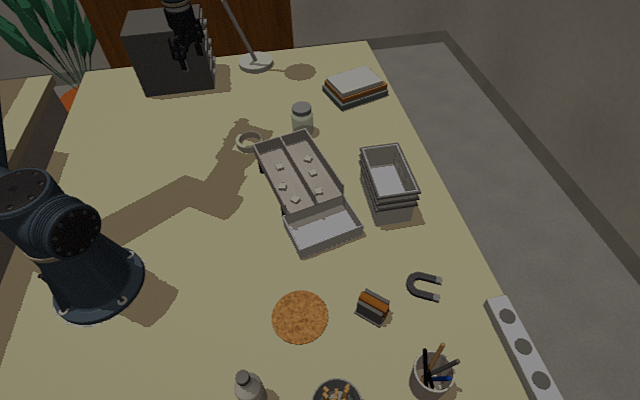

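The top view shows the rack and scraper near (404,181), the mat near (398,234), the tray spanning about (217–318,175–250) with its open end to the right, and the bin near (327,202). The side view shows the same things: scraper (374,303), mat (300,316), tray (300,170).

```bash
cat > h.py <<'E'
from station import manip,cams
import cv2,numpy as np
from scipy.spatial.transform import Rotation as R
def ray(info,uv):
    T=np.array(info["T"]);d=T[:3,:3]@np.linalg.inv(info["K"])@np.array([uv[0],uv[1],1.]);return T[:3,3],d/np.linalg.norm(d)
def plane(info,uv,z):
    o,d=ray(info,uv);return o+d*(z-o[2])/d[2]
def tri(a,uva,b,uvb):
    o1,d1=ray(a,uva);o2,d2=ray(b,uvb)
    s=np.linalg.lstsq(np.c_[d1,-d2],o2-o1,rcond=None)[0]
    p,q=o1+s[0]*d1,o2+s[1]*d2;return (p+q)/2,np.linalg.norm(p-q)
def brown(im,box):
    h=cv2.cvtColor(im,cv2.COLOR_RGB2HSV);m=cv2.inRange(h,(3,120,60),(18,255,255))
    k=np.zeros_like(m);x0,y0,x1,y1=box;k[y0:y1,x0:x1]=255;return m&k
def big(m):
    c=max(cv2.findContours(m,cv2.RETR_EXTERNAL,cv2.CHAIN_APPROX_NONE)[0],key=cv2.contourArea);return c
E
python3 - <<'E'
from h import *
t,s=[cv2.imread(f"pics/{n}0.png")[:,:,::-1] for n in("top","side")]
it,is_=cams.camera_info("top"),cams.camera_info("side")
r=[]
for im,i,bs in((t,it,(385,160,425,200)),(s,is_,(350,280,400,330))):
    c=big(brown(im,bs));rr=cv2.minAreaRect(c);print(rr,cv2.contourArea(c));r.append(rr)
    print([np.round(plane(i,p,.054)[:2],4).tolist() for p in cv2.boxPoints(rr)])
print(tri(it,r[0][0],is_,r[1][0]))
m=[]
for im,bs in((t,(370,205,430,265)),(s,(260,280,340,350))):
    c=big(brown(im,bs));e=cv2.fitEllipse(c);print(e);m.append(e[0])
print(tri(it,m[0],is_,m[1]),plane(it,m[0],.004),plane(is_,m[1],.004))
cv2.imwrite("pics/c1.png",cv2.resize(t[160:265,210:430,::-1],None,fx=3.6,fy=3.6,interpolation=cv2.INTER_CUBIC))
cv2.imwrite("pics/c2.png",cv2.resize(s[120:330,230:430,::-1],None,fx=2.85,fy=2.85,interpolation=cv2.INTER_CUBIC))
E
```

```text
((405.8849182128906, 178.85281372070312), (6.020092010498047, 21.3160400390625), 42.51044845581055) 109.5
[[0.6118, -0.1684], [0.6599, -0.213], [0.6473, -0.2259], [0.5994, -0.1814]]
((373.7594299316406, 301.5330505371094), (31.17827606201172, 8.353057861328125), 29.05460548400879) 225.5
[[0.6001, -0.185], [0.6133, -0.1695], [0.6622, -0.2161], [0.6488, -0.2306]]
(array([ 0.63161844, -0.19826704,  0.04853959]), np.float64(0.0018437291753186473))
((397.9142761230469, 234.29779052734375), (39.235687255859375, 40.59734344482422), 129.24163818359375)
((299.53302001953125, 317.1553649902344), (52.45682144165039, 55.83709716796875), 65.73636627197266)
(array([ 0.46688313, -0.17880861, -0.00374219]), np.float64(0.0007070773677484955)) [ 0.46668638 -0.17742674  0.004     ] [ 0.46650286 -0.18236386  0.004     ]
```

View pics/c1.png

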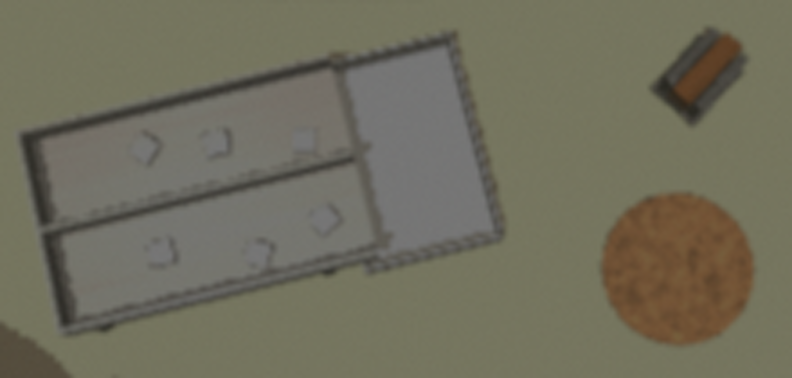

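View pics/c2.png

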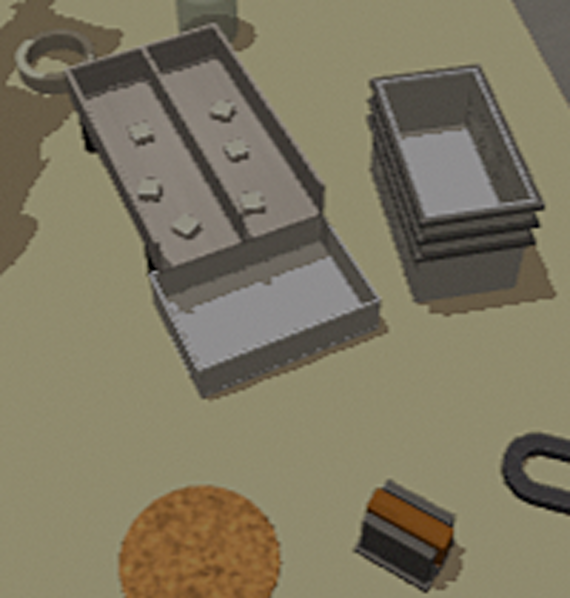

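The top crop shows the tray's outer rim corners at about (22,133), (65,332), (380,250) and (338,58), three chips in each lane, and the scraper lying between the cheeks at (707,68). The side crop shows the same things: tray rim corners at (68,70), (215,25), (322,185), mat centre (200,563), scraper (410,517).

```bash
cat >> h.py <<'E'
def yawq(yaw):  # tool down, tool y along yaw (deg)
    a=np.radians(yaw);y=np.array([np.cos(a),np.sin(a),0]);z=np.array([0,0,-1.]);return R.from_matrix(np.c_[np.cross(y,z),y,z])
def rel(p,yaw,base=None):
    s=manip.sense();p0,r0=(s["tcp_pos"],R.from_quat(s["tool_rot"])) if base is None else (base[0],yawq(base[1]))
    sh=r0.inv().apply(np.array(p)-p0)*100;tv=(r0.inv()*yawq(yaw)).as_rotvec(degrees=True)
    print("shift cm",np.round(sh,2),"turn",np.round(tv,2))
E
python3 - <<'E'
from h import *
it,is_=cams.camera_info("top"),cams.camera_info("side")
A=np.array([(22,133),(65,332),(380,250),(338,58)])/3.6+[210,160]
B=np.array([(68,70),(215,25),(322,185)])/2.85+[230,120]
P=np.array([plane(it,p,.1) for p in A]);print(np.round(P,4),np.linalg.norm(P-np.roll(P,-1,0),axis=1),P.mean(0))
Q=np.array([plane(is_,p,.1) for p in B]);print(np.round(Q,4))
print(tri(it,A[0],is_,B[1]),tri(it,A[1],is_,B[0]),tri(it,A[3],is_,B[2]))
s=manip.sense();i=cams.camera_info("wrist");T=np.array(i["T"]);r=R.from_quat(s["tool_rot"])
print("cam in tool",r.inv().apply(T[:3,3]-s["tcp_pos"]),r.inv().apply(T[:3,2]))
rel([.47,.19,.25],64.2-0);rel([.47,.17,.25],13);rel([.631,-.199,.20],-43);rel([.631,-.199,.20],-43,([.47,.17,.25],13))
E
```

```text
[[0.5683 0.3604 0.1   ]
 [0.4096 0.3207 0.1   ]
 [0.4739 0.0729 0.1   ]
 [0.629  0.107  0.1   ]] [0.16356061 0.25600494 0.15876077 0.26056265] [0.52020011 0.2152203  0.1       ]
[[0.4127 0.3211 0.1   ]
 [0.5711 0.3614 0.1   ]
 [0.6313 0.1123 0.1   ]]
(array([0.56956236, 0.36025918, 0.10069834]), np.float64(0.0027559240417890604)) (array([0.41117996, 0.32086102, 0.09995255]), np.float64(0.0031576922357498282)) (array([0.6288289 , 0.10665162, 0.10602515]), np.float64(0.0022112489108771552))
cam in tool [ 0.0757256   0.00069623 -0.16119884] [-2.96241285e-01  8.62287701e-04  9.55112746e-01]
shift cm [-34.04 -24.87  -3.82] turn [-0.1  -0.02 -0.03]
shift cm [-34.91 -26.67  -3.82] turn [-1.000e-01  3.000e-02  5.117e+01]
shift cm [-65.48 -52.86   1.22] turn [-8.0000e-02  8.0000e-02  1.0717e+02]
shift cm [-39.58   7.39   5.  ] turn [ 0.  0. 56.]
```

>>> carry_out([
  [[-34, -24, -5, 0, 0, 0, 8.5], [-34, -24, -5, 0, 0, 0, 8.5], [-34, -24, -5, 0, 0, 0, 8.5], [-34, -24, -5, 0, 0, 0, 8.5], [-34, -24, -5, 0, 0, 0, 8.5], [-34, -24, -5, 0, 0, 0, 8.5], [-34, -24, -5, 0, 0, 0, 8.5], [-34, -24, -5, 0, 0, 0, 8.5], [-34, -24, -5, 0, 0, 0, 8.5], [-34, -24, -5, 0, 0, 0, 8.5], [-34, -24, -5, 0, 0, 0, 8.5], [-34, -24, -5, 0, 0, 0, 8.5]],
])

```text
t: 1.15
tcp_pos: [0.4751, 0.1963, 0.2623]
tool_rot: [0.226, 0.974, 0.0, 0.0]
force: [-0.3, -0.0, -0.9]
finger_gap: 0.994
gripper_force: 0.0
```

```bash
python3 - <<'E'
from h import *
import pickle
s=manip.sense();i=cams.camera_info("wrist");im=cams.snapshot("wrist")
print(s["t"],s["tcp_pos"],s["tool_rot"],np.abs(s["qd"]).max())
cv2.imwrite("pics/w1.png",im[:,:,::-1]);pickle.dump(i,open("w1.pkl","wb"))
rel([.631,-.199,.22],-43)
E
```

```text
1.15 [0.47511399 0.19631639 0.26234419] [2.25955967e-01 9.74137468e-01 1.41639283e-04 2.73456969e-04] 0.06442032795935411
shift cm [-31.52 -28.77   4.16] turn [-6.0000e-02 -4.0000e-02  1.0702e+02]
```

View pics/w1.png

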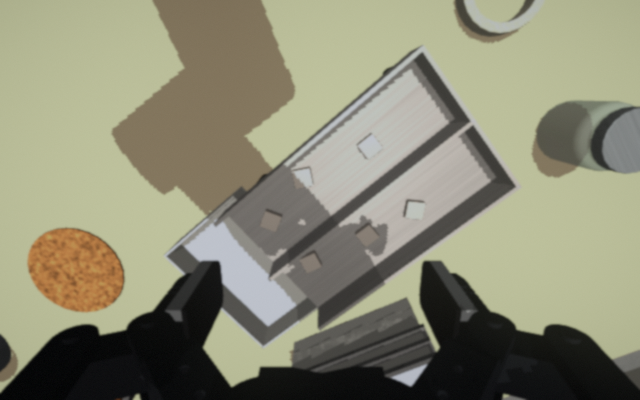

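The wrist view shows the tray's rim: end wall corners (421,47) and (519,185), divider joint (470,122), divider's open end about (271,272), right rail's open end about (319,322). The bin and mat (76,269) are visible too; chips at about (369,146), (303,177), (271,220), (414,210), (367,235), (311,261).

```bash
python3 - <<'E'
from h import *
import pickle
i=pickle.load(open("w1.pkl","rb"));it=cams.camera_info("top");is_=cams.camera_info("side")
n=["endL","endR","divEnd","divOpen","railRopen"]
P=np.array([plane(i,p,.1) for p in [(421,47),(519,185),(470,120),(272,271),(319,318)]])
for a,b in zip(n,P):print(a,np.round(b,4))
print("mat",plane(i,(76,269),.004))
print(tri(it,(216.1,196.9),i,(519,185)),tri(it,(228.1,252.2),i,(421,47)))
c=np.array([.5205,.2155]);
for k in((P[1]-P[0]),(P[2]-P[3]),P[1]-P[4]):print(np.linalg.norm(k),np.degrees(np.arctan2(k[1],k[0])))
for yaw in(13,14,15):
    a=np.radians(yaw);ex=np.array([np.cos(a),np.sin(a)]);ey=np.array([-ex[1],ex[0]])
    print(yaw,[np.round([(q[:2]-c)@ex,(q[:2]-c)@ey],4).tolist() for q in P])
    print([np.round([(q[:2]-c)@ex,(q[:2]-c)@ey],3).tolist() for q in (plane(i,u,.07) for u in [(369,146),(303,177),(271,220),(414,210),(367,235),(311,261)])])
E
```

```text
endL [0.4105 0.3264 0.1   ]
endR [0.5691 0.3677 0.1   ]
divEnd [0.4886 0.3446 0.1   ]
divOpen [0.5454 0.1053 0.1   ]
railRopen [0.6199 0.1242 0.1   ]
mat [ 0.46513217 -0.171753    0.004     ]
(array([0.56576885, 0.36097755, 0.10874939]), np.float64(0.006203581734163631)) (array([0.40857293, 0.30275963, 0.17820009]), np.float64(0.002370308717697373))
0.16392999860582924 14.601969778026275
0.24600952083246694 103.34968217923873
0.2486929399847701 101.7761924000161
13 [[-0.0823, 0.1328], [0.0816, 0.1373], [-0.0021, 0.133], [-0.0006, -0.113], [0.0763, -0.1113]]
[[-0.036, 0.047], [-0.054, -0.027], [-0.039, -0.086], [0.051, 0.043], [0.043, -0.015], [0.028, -0.084]]
14 [[-0.0799, 0.1342], [0.084, 0.1359], [0.0003, 0.133], [-0.0025, -0.113], [0.0743, -0.1126]]
[[-0.035, 0.047], [-0.054, -0.026], [-0.04, -0.085], [0.052, 0.042], [0.042, -0.015], [0.026, -0.084]]
15 [[-0.0776, 0.1356], [0.0863, 0.1344], [0.0026, 0.133], [-0.0045, -0.1129], [0.0723, -0.1139]]
[[-0.034, 0.048], [-0.055, -0.026], [-0.042, -0.085], [0.053, 0.041], [0.042, -0.016], [0.025, -0.085]]
```

>>> carry_out([
  [[-31.5, -28.8, 4, 0, 0, 107, 8.5], [-31.5, -28.8, 4, 0, 0, 107, 8.5], [-31.5, -28.8, 4, 0, 0, 107, 8.5], [-31.5, -28.8, 4, 0, 0, 107, 8.5], [-31.5, -28.8, 4, 0, 0, 107, 8.5], [-31.5, -28.8, 4, 0, 0, 107, 8.5], [-31.5, -28.8, 4, 0, 0, 107, 8.5], [-31.5, -28.8, 4, 0, 0, 107, 8.5], [-31.5, -28.8, 4, 0, 0, 107, 8.5], [-31.5, -28.8, 4, 0, 0, 107, 8.5], [-31.5, -28.8, 4, 0, 0, 107, 8.5], [-31.5, -28.8, 4, 0, 0, 107, 8.5]],
])

```text
t: 2.2
tcp_pos: [0.633, -0.1997, 0.2205]
tool_rot: [0.83, 0.558, -0.0, -0.0]
force: [0.2, 1.3, 0.3]
finger_gap: 0.993
gripper_force: 0.0
```

```bash
python3 - <<'E'
from h import *
rel([.631,-.199,.22],-43)
E
```

```text
shift cm [-0.01 -0.21  0.05] turn [-0.03  0.03 20.79]
```

>>> carry_out([
  [[0, -0.2, 0, 0, 0, 7, 8.5], [0, -0.2, 0, 0, 0, 14, 8.5], [0, -0.2, 0, 0, 0, 21, 8.5], [0, -0.2, 0, 0, 0, 21, 8.5], [0, -0.2, 0, 0, 0, 21, 8.5], [0, -0.2, 0, 0, 0, 21, 8.5]],
])

```text
t: 2.7
tcp_pos: [0.63, -0.1957, 0.2219]
tool_rot: [0.915, 0.403, -0.0, -0.0]
force: [0.1, 0.2, 0.1]
finger_gap: 0.994
gripper_force: 0.0
```

```bash
cat > look.py <<'E'
from h import *
import pickle,sys
n=sys.argv[1]
s=manip.sense();i=cams.camera_info("wrist");im=cams.snapshot("wrist")
print(s["t"],np.round(s["tcp_pos"],4),np.round(s["tool_rot"],4),np.abs(s["qd"]).max())
cv2.imwrite(f"pics/{n}.png",im[:,:,::-1]);pickle.dump(i,open(n+".pkl","wb"))
E
python3 look.py w2; python3 - <<'E'
from h import *
import pickle
im=cv2.imread("pics/w2.png")[:,:,::-1];i=pickle.load(open("w2.pkl","rb"));it=cams.camera_info("top");is_=cams.camera_info("side")
c=big(brown(im,(200,80,440,330)));r=cv2.minAreaRect(c);print(r,cv2.contourArea(c))
b=np.array([plane(i,p,.054)[:2] for p in cv2.boxPoints(r)]);print(np.round(b,4),b.mean(0))
for k in range(2):
    d=b[k+1]-b[k];print(np.linalg.norm(d),np.degrees(np.arctan2(d[1],d[0])))
print(tri(it,(405.9,178.85),i,r[0]),tri(is_,(373.76,301.5),i,r[0]))
E
```

```text
2.7 [ 0.63   -0.1957  0.2219] [ 9.154e-01  4.026e-01 -2.000e-04 -4.000e-04] 0.010226722832006142
((232.0, 240.0), (96.0, 64.0), 90.0) 4532.0
[[ 0.5291 -0.1258]
 [ 0.5764 -0.1692]
 [ 0.4986 -0.2462]
 [ 0.4468 -0.1987]] [ 0.51274525 -0.18497746]
0.06416137682112656 -42.49534019515876
0.10950322166156215 -135.32110105172197
(array([ 0.59628542, -0.16347781,  0.21590382]), np.float64(0.0035266414066967605)) (array([ 0.58871819, -0.20305294,  0.13881559]), np.float64(0.0855839910951181))
```

View pics/w2.png

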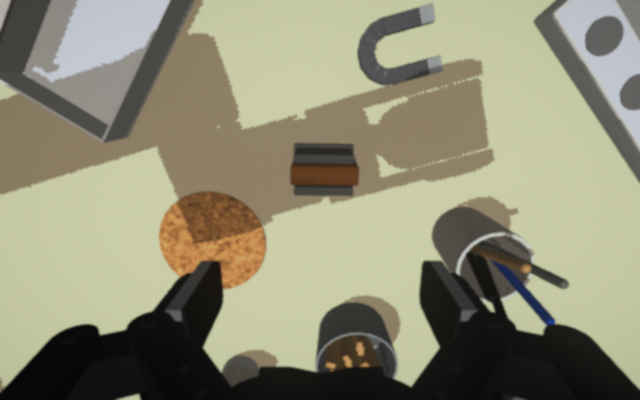

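The wrist view shows the scraper top at about (325,174) with its long axis along the image rows, and the mat at (213,240). The first mask caught the mat, so I'm narrowing it.

```bash
python3 - <<'E'
from h import *
import pickle
im=cv2.imread("pics/w2.png")[:,:,::-1];i=pickle.load(open("w2.pkl","rb"));it=cams.camera_info("top");is_=cams.camera_info("side")
m=brown(im,(280,145,370,200));c=big(m);r=cv2.minAreaRect(c);print(r,cv2.contourArea(c))
# top face only: brighter? print hue/value profile down the middle
h=cv2.cvtColor(im,cv2.COLOR_RGB2HSV);print(h[155:192,325].tolist())
bx=cv2.boxPoints(r);b=np.array([plane(i,p,.054)[:2] for p in bx]);print(bx,np.round(b,4),b.mean(0))
for k in range(2):
    d=b[k+1]-b[k];print(np.linalg.norm(d),np.degrees(np.arctan2(d[1],d[0])))
print(tri(it,(405.9,178.85),i,r[0]),tri(is_,(373.76,301.5),i,r[0]))
e=cv2.fitEllipse(big(brown(im,(150,185,270,262))))
print(e,plane(i,(213,240),.004))
E
```

```text
((324.5, 174.5), (21.0, 67.0), 90.0) 1270.0
[[24, 21, 61], [18, 19, 67], [18, 18, 70], [18, 18, 69], [20, 22, 70], [18, 19, 68], [20, 23, 67], [15, 32, 64], [14, 65, 59], [14, 116, 57], [14, 156, 62], [13, 161, 73], [13, 170, 84], [13, 170, 93], [13, 171, 94], [13, 173, 96], [13, 173, 99], [13, 174, 98], [13, 170, 99], [13, 173, 99], [13, 171, 100], [13, 173, 99], [13, 171, 97], [13, 172, 98], [14, 168, 97], [13, 170, 96], [13, 168, 94], [14, 168, 91], [13, 166, 86], [14, 153, 75], [14, 117, 59], [19, 55, 51], [20, 27, 56], [20, 23, 66], [24, 18, 70], [24, 18, 69], [20, 22, 70]]
[[291. 164.]
 [358. 164.]
 [358. 185.]
 [291. 185.]] [[ 0.6162 -0.167 ]
 [ 0.6644 -0.2112]
 [ 0.6506 -0.2273]
 [ 0.6014 -0.1822]] [ 0.63316784 -0.19694572]
0.06549698471421136 -42.498598494887624
0.021199037254066487 -130.66681235446515
(array([ 0.63169979, -0.19895439,  0.04365297]), np.float64(0.0005399237744544267)) (array([ 0.63251978, -0.19793527,  0.04829721]), np.float64(0.0002681682649242012))
((211.1409454345703, 230.513671875), (72.8443603515625, 111.340576171875), 94.23950958251953) [ 0.472304   -0.17446619  0.004     ]
```

```bash
python3 - <<'E'
from h import *
rel([.6325,-.198,.10],-42.6);rel([.6325,-.198,.042],-42.6)
rel([.467,-.179,.125],-42.6,([.6325,-.198,.042],-42.6))
E
```

```text
shift cm [ 0.03  0.32 12.2 ] turn [-0.03  0.    0.03]
shift cm [ 0.03  0.32 18.  ] turn [-0.03  0.    0.03]
shift cm [ -9.8  -13.47  -8.3 ] turn [0. 0. 0.]
```

>>> carry_out([
  [[0, 0.3, 4, 0, 0, 0, 8.5], [0, 0.3, 8, 0, 0, 0, 8.5], [0, 0.3, 11, 0, 0, 0, 8.5], [0, 0.3, 13, 0, 0, 0, 8.5], [0, 0.3, 14.5, 0, 0, 0, 8.5], [0, 0.3, 16, 0, 0, 0, 8.5], [0, 0.3, 17, 0, 0, 0, 8.5], [0, 0.3, 18, 0, 0, 0, 8.5], [0, 0.3, 18, 0, 0, 0, 8.5], [0, 0.3, 18, 0, 0, 0, 8.5]],
], force=40)

```text
t: 3.58
tcp_pos: [0.6321, -0.1993, 0.0421]
tool_rot: [0.916, 0.401, -0.0, -0.0]
force: [-0.8, -0.1, -1.0]
finger_gap: 0.995
gripper_force: 0.0
```

>>> carry_out([
  [[0, 0, 0, 0, 0, 0, 7.2], [0, 0, 0, 0, 0, 0, 6.5], [0, 0, 0, 0, 0, 0, 6], [0, 0, 0, 0, 0, 0, 6], [0, 0, 0, 0, 0, 0, 6], [0, 0, 0, 0, 0, 0, 6]],
], force=40)

```text
t: 4.08
tcp_pos: [0.6322, -0.1994, 0.0425]
tool_rot: [0.916, 0.401, 0.0, 0.0]
force: [1.1, -0.2, 0.2]
finger_gap: 0.704
gripper_force: 0.0
```

```bash
python3 look.py w3; python3 - <<'E'
import cv2
from h import *
a=cv2.imread("pics/w3.png")[130:400,150:490]
s=cams.snapshot("side")[240:360,310:440,::-1]
cv2.imwrite("pics/c3.png",np.hstack([cv2.resize(a,(500,397)),cv2.resize(s,(300,397))]))
E
```

```text
4.0833 [ 0.6322 -0.1994  0.0425] [9.163e-01 4.006e-01 1.000e-04 2.000e-04] 0.0040394828917908535
```

View pics/c3.png

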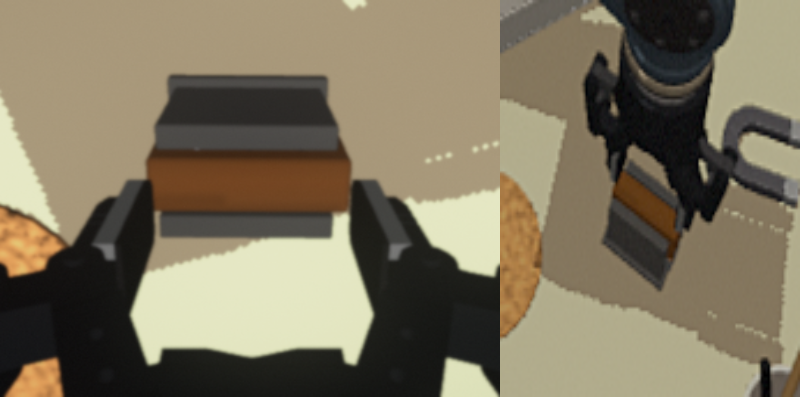

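The crop shows the pads right at the scraper's two ends (left edge about x=150, right about x=350) without visible bite; I'll close further and see whether the fingers stop.

>>> carry_out([
  [[0, 0, 0, 0, 0, 0, 5], [0, 0, 0, 0, 0, 0, 5], [0, 0, 0, 0, 0, 0, 5], [0, 0, 0, 0, 0, 0, 5]],
], force=40)

```text
t: 4.52
tcp_pos: [0.6321, -0.1994, 0.0422]
tool_rot: [0.916, 0.401, -0.0, -0.0]
force: [1.1, 0.1, 0.1]
finger_gap: 0.584
gripper_force: 0.0
```

>>> carry_out([
  [[0, 0, 0, 0, 0, 0, 4], [0, 0, 0, 0, 0, 0, 4], [0, 0, 0, 0, 0, 0, 4]],
], force=40)

```text
t: 4.77
tcp_pos: [0.6321, -0.1993, 0.0422]
tool_rot: [0.916, 0.401, -0.0, -0.0]
force: [-0.1, -0.4, 0.1]
finger_gap: 0.471
gripper_force: 0.0
```

```bash
python3 look.py w4; python3 - <<'E'
import cv2
from h import *
a=cv2.imread("pics/w4.png")[130:400,150:490]
s=cams.snapshot("side")[240:360,310:440,::-1]
cv2.imwrite("pics/c4.png",np.hstack([cv2.resize(a,(500,397)),cv2.resize(s,(300,397))]))
E
```

```text
4.7667 [ 0.6321 -0.1993  0.0422] [ 0.9163  0.4006 -0.     -0.    ] 0.00275969457747012
```

View pics/c4.png

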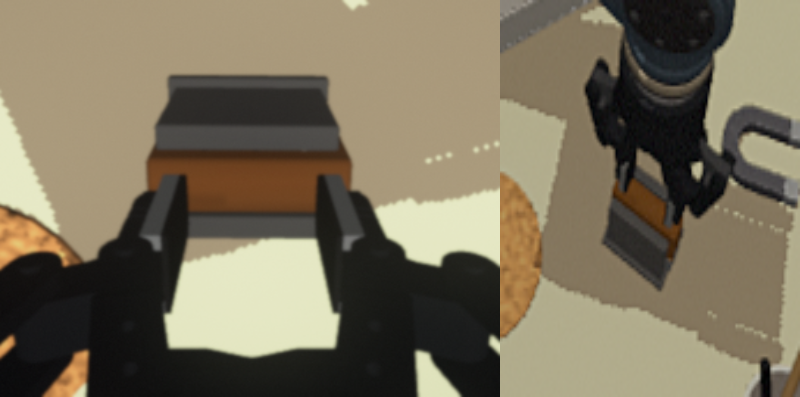

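The crop shows the fingertips above the brown top, at about (180,178) and (325,178), with no contact. By their size and row in the wrist view the tips sit roughly 20 mm behind the reported TCP, not 19 mm ahead of it. I'll reopen and go lower in small steps, watching the force.

>>> carry_out([
  [[0, 0, 0, 0, 0, 0, 8.5], [0, 0, 0, 0, 0, 0, 8.5], [0, 0, 0, 0, 0, 0, 8.5], [0, 0, 0, 0, 0, 0, 8.5], [0, 0, 0, 0, 0, 0, 8.5], [0, 0, 0, 0, 0, 0, 8.5], [0, 0, 0.5, 0, 0, 0, 8.5], [0, 0, 1, 0, 0, 0, 8.5], [0, 0, 1, 0, 0, 0, 8.5]],
], force=40)

```text
t: 5.62
tcp_pos: [0.6312, -0.1989, 0.0308]
tool_rot: [0.916, 0.401, -0.001, -0.001]
force: [0.8, -0.3, -0.0]
finger_gap: 0.997
gripper_force: 0.0
```

```bash
python3 look.py w5; python3 - <<'E'
from h import *
# edges of the fingers: per row, inner limits of dark finger pixels round the centre, for gap 8.5 / 6 / 4 pictures
for n in("w5","w3","w4"):
    g=cv2.cvtColor(cv2.imread(f"pics/{n}.png"),cv2.COLOR_BGR2HSV)
    for row in range(236,330,8):
        v=g[row,:,2];L=[c for c in range(150,320) if v[c]<40];Rr=[c for c in range(322,490) if v[c]<40]
        print(n,row,(max(L),min(Rr)) if L and Rr else None,end="; ")
    print()
E
```

```text
5.6167 [ 0.6312 -0.1989  0.0308] [ 9.163e-01  4.005e-01 -8.000e-04 -1.000e-03] 0.013374909204469779
w5 236 None; w5 244 None; w5 252 None; w5 260 None; w5 268 (218, 423); w5 276 (219, 423); w5 284 (220, 422); w5 292 (221, 422); w5 300 (221, 422); w5 308 (219, 424); w5 316 (215, 428); w5 324 (211, 431); 
w3 236 None; w3 244 None; w3 252 None; w3 260 (252, 390); w3 268 (253, 390); w3 276 (253, 390); w3 284 (253, 389); w3 292 (253, 390); w3 300 (251, 392); w3 308 (248, 394); w3 316 (245, 397); w3 324 (242, 400); 
w4 236 None; w4 244 None; w4 252 (275, 367); w4 260 (275, 366); w4 268 (276, 366); w4 276 (277, 365); w4 284 (277, 365); w4 292 (275, 367); w4 300 (273, 369); w4 308 (271, 371); w4 316 (269, 373); w4 324 (268, 374);
```

Measured from the pictures, the open tips sit about 35–40 mm behind the reported TCP. I'll go down a further 2.5 cm in small rows and check the force.

>>> carry_out([
  [[0, 0, 0.5, 0, 0, 0, 8.5], [0, 0, 1, 0, 0, 0, 8.5], [0, 0, 1.5, 0, 0, 0, 8.5], [0, 0, 2, 0, 0, 0, 8.5], [0, 0, 2.5, 0, 0, 0, 8.5], [0, 0, 2.5, 0, 0, 0, 8.5]],
], force=40)

```text
t: 6.17
tcp_pos: [0.6312, -0.199, 0.0057]
tool_rot: [0.916, 0.401, -0.001, -0.001]
force: [-0.4, -0.6, -0.0]
finger_gap: 0.997
gripper_force: 0.0
```

>>> carry_out([
  [[0, 0, 0, 0, 0, 0, 7.4], [0, 0, 0, 0, 0, 0, 6.5], [0, 0, 0, 0, 0, 0, 6.5], [0, 0, 0, 0, 0, 0, 6.5], [0, 0, 0, 0, 0, 0, 6.5]],
], force=20)

```text
t: 6.58
tcp_pos: [0.6321, -0.1993, 0.0073]
tool_rot: [0.916, 0.401, 0.0, 0.0]
force: [0.4, -0.4, -1.9]
finger_gap: 0.792
gripper_force: 24.8
```

Gripped at 67.7 mm (the scraper's 68 mm), so the lower height is right. I'll take it a bit deeper for a sure hold.

>>> carry_out([
  [[0, 0, 0, 0, 0, 0, 8], [0, 0, 0, 0, 0, 0, 8], [0, 0, 0.4, 0, 0, 0, 8], [0, 0, 0.8, 0, 0, 0, 8], [0, 0, 0.8, 0, 0, 0, 8], [0, 0, 0.8, 0, 0, 0, 6.3], [0, 0, 0.8, 0, 0, 0, 6.3], [0, 0, 0.8, 0, 0, 0, 6.3], [0, 0, 0.8, 0, 0, 0, 6.3], [0, 0, 0.8, 0, 0, 0, 6.3]],
], force=50)

```text
t: 7.42
tcp_pos: [0.632, -0.1993, -0.0009]
tool_rot: [0.916, 0.401, -0.0, -0.0]
force: [-0.3, 0.4, -0.7]
finger_gap: 0.787
gripper_force: 57.6
```

>>> carry_out([
  [[0, 0, -0.5, 0, 0, 0, 6.3], [0, 0, -1.5, 0, 0, 0, 6.3], [0, 0, -2.5, 0, 0, 0, 6.3], [0, 0, -4, 0, 0, 0, 6.3], [0, 0, -6, 0, 0, 0, 6.3], [0, 0, -8, 0, 0, 0, 6.3], [0, 0, -8, 0, 0, 0, 6.3], [0, 0, -8, 0, 0, 0, 6.3]],
])

```text
t: 8.08
tcp_pos: [0.6334, -0.2, 0.0814]
tool_rot: [0.916, 0.401, 0.001, 0.002]
force: [0.6, -0.1, -1.7]
finger_gap: 0.79
gripper_force: 57.5
```

```bash
python3 look.py w6; python3 - <<'E'
from h import *
import pickle
i=pickle.load(open("w6.pkl","rb"));im=cv2.imread("pics/w6.png")[:,:,::-1]
c=big(brown(im,(240,200,400,300)));r=cv2.boundingRect(c);print(r,cv2.minAreaRect(c))
f=68/1000*i["K"][0,0]/r[2];print("depth of top",f)
rel([.467,-.179,.09],-42.6)
print(plane(i,(320,250),0))
m=brown(im,(0,0,640,400));n,l,st,ce=cv2.connectedComponentsWithStats(m);print([ (s.tolist(),k.round(1).tolist()) for s,k in zip(st,ce) if s[4]>300])
E
```

```text
8.0833 [ 0.6334 -0.2     0.0814] [0.9163 0.4006 0.0014 0.0018] 0.041345789633093516
(240, 249, 160, 51) ((319.5, 274.0), (49.99999237060547, 158.99996948242188), 90.0)
depth of top 0.14495683587387465
shift cm [ -9.72 -13.51  -1.03] turn [ 0.06 -0.01 -0.17]
[ 0.60640994 -0.22825877  0.        ]
[([0, 0, 640, 400, 234449], [324.2, 191.0]), ([73, 242, 136, 94, 7528], [134.3, 282.2]), ([228, 249, 187, 82, 13142], [321.8, 292.4]), ([578, 349, 62, 48, 860], [611.7, 371.8])]
```

The scraper is up: the wrist force reads its weight and its brown top stays at rows 249 and below. Moving to the mat.

>>> carry_out([
  [[-2.4, -3.4, 0, 0, 0, 0, 6.3], [-4.8, -6.8, 0, 0, 0, 0, 6.3], [-7.2, -10, 0, 0, 0, 0, 6.3], [-9.7, -13.5, 0, 0, 0, 0, 6.3], [-9.7, -13.5, 2, 0, 0, 0, 6.3], [-9.7, -13.5, 4, 0, 0, 0, 6.3], [-9.7, -13.5, 5.5, 0, 0, 0, 6.3], [-9.7, -13.5, 6.5, 0, 0, 0, 6.3], [-9.7, -13.5, 7, 0, 0, 0, 6.3], [-9.7, -13.5, 7, 0, 0, 0, 6.3]],
])

```text
t: 8.97
tcp_pos: [0.4664, -0.1783, 0.0077]
tool_rot: [0.916, 0.401, -0.001, -0.001]
force: [0.2, 0.1, -1.1]
finger_gap: 0.786
gripper_force: 57.6
```

```bash
python3 - <<'E'
from h import *
s=manip.sense();print(s["tcp_pos"],s["force"])
rel([.467,-.179,-.002],-42.6)
E
```

```text
[ 0.46635163 -0.17833557  0.00773022] [ 0.16755636  0.08307663 -1.05725562]
shift cm [-0.    0.1   0.97] turn [-0.18  0.03 -0.17]
```

>>> carry_out([
  [[0, 0, 0.4, 0, 0, 0, 6.3], [0, 0, 0.7, 0, 0, 0, 6.3], [0, 0, 0.9, 0, 0, 0, 6.3], [0, 0, 0.9, 0, 0, 0, 6.3], [0, 0, 0.9, 0, 0, 0, 6.3]],
])

```text
t: 9.38
tcp_pos: [0.4673, -0.1789, 0.0005]
tool_rot: [0.916, 0.401, 0.0, 0.0]
force: [0.3, 0.6, -2.5]
finger_gap: 0.789
gripper_force: 57.6
```

>>> carry_out([
  [[0, 0, 0.2, 0, 0, 0, 6.3], [0, 0, 0.3, 0, 0, 0, 6.3], [0, 0, 0.3, 0, 0, 0, 6.3], [0, 0, 0.3, 0, 0, 0, 6.3]],
])

```text
t: 9.72
tcp_pos: [0.4672, -0.1789, -0.0028]
tool_rot: [0.916, 0.401, 0.0, -0.0]
force: [0.9, 0.1, -1.1]
finger_gap: 0.787
gripper_force: 57.6
```

>>> carry_out([
  [[0, 0, 0.1, 0, 0, 0, 6.3], [0, 0, 0.2, 0, 0, 0, 6.3], [0, 0, 0.2, 0, 0, 0, 6.3]],
])

```text
t: 9.97
tcp_pos: [0.4673, -0.1789, -0.003]
tool_rot: [0.916, 0.401, 0.0, 0.0]
force: [-1.5, -0.2, 13.9]
finger_gap: 0.787
gripper_force: 59.4
```

Contact at z = −0.003, with 14 N. I'll ease off and release, then rise.

>>> carry_out([
  [[0, 0, 0, 0, 0, 0, 6.6], [0, 0, 0, 0, 0, 0, 7.5], [0, 0, 0, 0, 0, 0, 8.5], [0, 0, 0, 0, 0, 0, 8.5], [0, 0, 0, 0, 0, 0, 8.5], [0, 0, -1, 0, 0, 0, 8.5], [0, 0, -3, 0, 0, 0, 8.5], [0, 0, -6, 0, 0, 0, 8.5], [0, 0, -9, 0, 0, 0, 8.5], [0, 0, -12, 0, 0, -7, 8.5], [0, 0, -12, 0, 0, -14, 8.5], [0, 0, -12, 0, 0, -14, 8.5]],
])

```text
t: 10.97
tcp_pos: [0.4683, -0.1796, 0.1176]
tool_rot: [0.86, 0.51, 0.001, 0.002]
force: [-0.6, 0.3, -0.2]
finger_gap: 0.995
gripper_force: 0.0
```

```bash
python3 look.py w7; python3 - <<'E'
from h import *
import pickle
i=pickle.load(open("w7.pkl","rb"));im=cv2.imread("pics/w7.png")[:,:,::-1]
cv2.imwrite("pics/w7m.png",np.vstack([im[100:330,150:500,::-1],cv2.cvtColor(brown(im,(0,0,640,400))[100:330,150:500],cv2.COLOR_GRAY2BGR)]))
E
```

```text
10.9667 [ 0.4683 -0.1796  0.1176] [0.8601 0.5102 0.0011 0.0023] 0.16341843243452547
```

View pics/w7m.png

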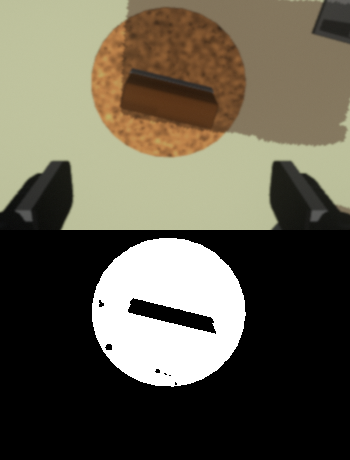

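The picture shows the scraper standing foot down near the middle of the mat, about (170,97) in the crop, clear of the open fingers. Next I turn 90° and re-grasp across the thickness.

```bash
python3 - <<'E'
from h import *
rel([.4673,-.1789,.09],47.4);rel([.4673,-.1789,.006],47.4)
E
```

```text
shift cm [ 0.   -0.01  2.63] turn [  0.08   0.08 -76.31]
shift cm [ 1.000e-02 -3.000e-02  1.103e+01] turn [  0.08   0.08 -76.31]
```

>>> carry_out([
  [[0, 0, 0, 0, 0, -7, 8.5], [0, 0, 0, 0, 0, -14, 8.5], [0, 0, 0, 0, 0, -21, 8.5], [0, 0, 0, 0, 0, -28, 8.5], [0, 0, 0, 0, 0, -35, 8.5], [0, 0, 0, 0, 0, -42, 8.5], [0, 0, 0, 0, 0, -49, 8.5], [0, 0, 1, 0, 0, -56, 8.5], [0, 0, 2, 0, 0, -63, 8.5], [0, 0, 3, 0, 0, -70, 8.5], [0, 0, 3, 0, 0, -76, 8.5], [0, 0, 3, 0, 0, -76, 8.5]],
])

```text
t: 12.02
tcp_pos: [0.4657, -0.178, 0.0835]
tool_rot: [0.365, 0.931, 0.001, -0.002]
force: [0.0, -0.4, -0.2]
finger_gap: 0.997
gripper_force: 0.0
```

```bash
python3 look.py w8; python3 - <<'E'
from h import *
rel([.4673,-.1789,.006],47.4)
E
```

```text
12.0167 [ 0.4657 -0.178   0.0835] [ 3.653e-01  9.309e-01  5.000e-04 -2.300e-03] 0.1307742902247648
shift cm [-0.15  0.04  7.8 ] turn [-0.03 -0.19 -0.43]
```

>>> carry_out([
  [[0, 0, 2, 0, 0, 0, 8.5], [0, 0, 4, 0, 0, 0, 8.5], [0, 0, 6, 0, 0, 0, 8.5], [0, 0, 7, 0, 0, 0, 8.5], [0, 0, 7.7, 0, 0, 0, 8.5], [0, 0, 7.7, 0, 0, 0, 8.5], [0, 0, 7.7, 0, 0, 0, 8.5]],
])

```text
t: 12.65
tcp_pos: [0.4673, -0.179, 0.0083]
tool_rot: [0.365, 0.931, 0.0, -0.0]
force: [-0.2, 0.3, -0.3]
finger_gap: 0.996
gripper_force: 0.0
```

>>> carry_out([
  [[0, 0, 0, 0, 0, 0, 6], [0, 0, 0, 0, 0, 0, 4.5], [0, 0, 0, 0, 0, 0, 3], [0, 0, 0, 0, 0, 0, 2.4], [0, 0, 0, 0, 0, 0, 1.5], [0, 0, 0, 0, 0, 0, 1.5], [0, 0, 0, 0, 0, 0, 1.5], [0, 0, 0, 0, 0, 0, 1.5], [0, 0, 0, 0, 0, 0, 1.5], [0, 0, 0, 0, 0, 0, 1.5], [0, 0, 0, 0, 0, 0, 1.5]],
], force=60)

```text
t: 13.57
tcp_pos: [0.4674, -0.179, 0.0087]
tool_rot: [0.365, 0.931, -0.0, 0.0]
force: [-0.3, -1.1, 5.5]
finger_gap: 0.218
gripper_force: 59.0
```

```bash
python3 look.py w9; python3 - <<'E'
from h import *
g=cv2.cvtColor(cv2.imread("pics/w9.png"),cv2.COLOR_BGR2HSV)
for row in range(210,320,6):
    v=g[row,:,2];L=[c for c in range(200,320) if v[c]<40];Rr=[c for c in range(322,440) if v[c]<40]
    print(row,(max(L),min(Rr)) if L and Rr else None,end="; ")
E
```

```text
13.5667 [ 0.4674 -0.179   0.0087] [ 3.647e-01  9.311e-01 -1.000e-04  4.000e-04] 0.0013721619034170265
210 None; 216 None; 222 None; 228 None; 234 None; 240 None; 246 None; 252 None; 258 None; 264 (294, 347); 270 (296, 346); 276 (296, 346); 282 (296, 346); 288 (296, 346); 294 (296, 345); 300 (297, 345); 306 (297, 345); 312 (297, 345); 318 (297, 345);
```

Gripped at 18.6 mm with 59 N across the thickness. The foot is 4.7 mm below the reported TCP. Next I lift and go above the tray for one still look.

```bash
python3 - <<'E'
from h import *
rel([.4674,-.179,.17],47.4);rel([.50,.20,.25],104)
E
```

```text
shift cm [-1.000e-02  0.000e+00 -1.613e+01] turn [ 0.01  0.04 -0.17]
shift cm [ 23.33  30.04 -24.14] turn [-2.000e-02  4.000e-02 -5.677e+01]
```

>>> carry_out([
  [[0, 0, -1, 0, 0, 0, 1.5], [0, 0, -4, 0, 0, 0, 1.5], [0, 0, -8, 0, 0, 0, 1.5], [0, 0, -12, 0, 0, 0, 1.5], [0, 0, -16, 0, 0, 0, 1.5], [2.3, 3, -18, 0, 0, -6, 1.5], [4.6, 6, -20, 0, 0, -12, 1.5], [6.9, 9, -22, 0, 0, -18, 1.5], [9.2, 12, -24, 0, 0, -24, 1.5], [11.5, 15, -24, 0, 0, -30, 1.5], [13.8, 18, -24, 0, 0, -36, 1.5], [16, 20.7, -24, 0, 0, -42, 1.5]],
])

```text
t: 14.62
tcp_pos: [0.4898, 0.0839, 0.2491]
tool_rot: [0.004, 1.0, 0.0, 0.001]
force: [-0.4, -0.7, -2.3]
finger_gap: 0.219
gripper_force: 59.0
```

```bash
python3 - <<'E'
from h import *
rel([.50,.20,.25],104)
E
```

```text
shift cm [-0.93 11.61 -0.08] turn [  0.     0.07 -14.46]
```

>>> carry_out([
  [[-0.3, 4, 0, 0, 0, -5, 1.5], [-0.6, 8, 0, 0, 0, -10, 1.5], [-0.9, 11.6, 0, 0, 0, -14.5, 1.5], [-0.9, 11.6, 0, 0, 0, -14.5, 1.5], [-0.9, 11.6, 0, 0, 0, -14.5, 1.5], [-0.9, 11.6, 0, 0, 0, -14.5, 1.5], [-0.9, 11.6, 0, 0, 0, -14.5, 1.5]],
])

```text
t: 15.2
tcp_pos: [0.5004, 0.1964, 0.2481]
tool_rot: [-0.119, 0.993, -0.0, -0.001]
force: [-0.0, -0.1, -0.5]
finger_gap: 0.224
gripper_force: 59.1
```

```bash
python3 look.py w10; python3 - <<'E'
import cv2
cv2.imwrite("pics/w10v.png",cv2.resize(cv2.imread("pics/w10.png")[0:330],(800,412),interpolation=cv2.INTER_CUBIC))
E
```

```text
15.2 [0.5004 0.1964 0.2481] [-1.187e-01  9.929e-01 -3.000e-04 -5.000e-04] 0.01379548819129628
```

View pics/w10v.png

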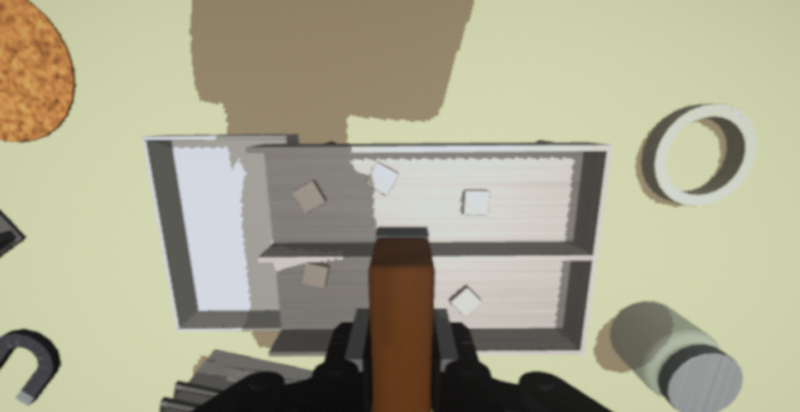

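The view shows the tray squarely: near rail top from (247,149) to (608,147), divider top from (260,259) to (593,258), end wall corners (609,146) and (582,353), far rail's open end (271,353). The scraper is held cleanly; chips at (309,197), (384,179), (476,202), (315,275), (465,300), and one behind the scraper.

```bash
python3 - <<'E'
from h import *
import pickle
i=pickle.load(open("w10.pkl","rb"))
px=[(247,149),(608,147),(260,259),(593,258),(609,146),(582,353),(271,353)]
P=np.array([plane(i,(a/1.25,b/1.25),.1)[:2] for a,b in px])
for a,b in((0,1),(2,3),(5,4),(6,5)):
    d=P[b]-P[a];print(np.linalg.norm(d),np.degrees(np.arctan2(d[1],d[0])))
c=np.array([.5205,.2155])
a=np.radians(14);ex=np.array([np.cos(a),np.sin(a)]);ey=np.array([-ex[1],ex[0]])
print([np.round([(q-c)@ex,(q-c)@ey],4).tolist() for q in P])
Q=[plane(i,(u/1.25,v/1.25),.07)[:2] for u,v in[(309,197),(384,179),(476,202),(315,275),(465,300)]]
print([np.round([(q-c)@ex,(q-c)@ey],3).tolist() for q in Q])
E
```

```text
0.2551846823521208 103.95567614052423
0.25438564834005567 103.82846310224899
0.1652730853015922 -165.77611176756622
0.25519335808288324 103.64820531342238
[[-0.0793, -0.1216], [-0.0791, 0.1336], [0.0027, -0.1209], [0.0034, 0.1335], [-0.0798, 0.1342], [0.0855, 0.1348], [0.0839, -0.1203]]
[[-0.04, -0.087], [-0.054, -0.026], [-0.035, 0.047], [0.027, -0.086], [0.051, 0.042]]
```

```bash
cat >> h.py <<'E'
TY=13.9
def tp(x,y,z):
    a=np.radians(TY);ex=np.array([np.cos(a),np.sin(a)]);ey=np.array([-ex[1],ex[0]])
    return np.r_[np.array([.5205,.2155])+(.002+x)*ex+(.003+y)*ey,z]
E
python3 - <<'E'
from h import *
for x in(-.041,.041):
    for y in(.09,-.137):p=tp(x,y,.066);print(p,np.hypot(p[0],p[1]))
rel(tp(.041,.09,.17),103.9);rel(tp(.041,.09,.068),103.9)
E
```

```text
[0.46030085 0.29640774 0.066     ] 0.5474800632471962
[0.51483261 0.0760551  0.066     ] 0.5204200219809604
[0.5398996  0.31610644 0.066     ] 0.6256315684417331
[0.59443137 0.0957538  0.066     ] 0.602094211113487
shift cm [-6.65 10.73  7.81] turn [-0.01 -0.05 -0.3 ]
shift cm [-6.66 10.73 18.01] turn [-0.01 -0.05 -0.3 ]
```

>>> carry_out([
  [[-2.2, 3.6, 0, 0, 0, 0, 1.5], [-4.4, 7.2, 2, 0, 0, 0, 1.5], [-6.65, 10.7, 4, 0, 0, 0, 1.5], [-6.65, 10.7, 7, 0, 0, 0, 1.5], [-6.65, 10.7, 10, 0, 0, 0, 1.5], [-6.65, 10.7, 11, 0, 0, 0, 1.5], [-6.65, 10.7, 11, 0, 0, 0, 1.5], [-6.65, 10.7, 11, 0, 0, 0, 1.5]],
])

```text
t: 15.92
tcp_pos: [0.5405, 0.3161, 0.1385]
tool_rot: [-0.119, 0.993, -0.0, -0.0]
force: [-0.1, -0.2, -0.9]
finger_gap: 0.225
gripper_force: 59.4
```

```bash
python3 - <<'E'
from h import *
rel(tp(.041,.09,.068),103.9)
E
```

```text
shift cm [0.06 0.02 7.05] turn [-0.01 -0.03 -0.28]
```

>>> carry_out([
  [[0, 0, 2, 0, 0, 0, 1.5], [0, 0, 4, 0, 0, 0, 1.5], [0, 0, 5.5, 0, 0, 0, 1.5], [0, 0, 6.4, 0, 0, 0, 1.5], [0, 0, 7, 0, 0, 0, 1.5], [0, 0, 7, 0, 0, 0, 1.5], [0, 0, 7, 0, 0, 0, 1.5]],
])

```text
t: 16.5
tcp_pos: [0.5411, 0.3173, 0.0695]
tool_rot: [-0.119, 0.993, 0.0, 0.001]
force: [-0.0, 0.4, -0.6]
finger_gap: 0.219
gripper_force: 59.4
```

```bash
python3 - <<'E'
from h import *
rel(tp(.041,.09,.066),103.9);rel(tp(.041,-.137,.066),103.9)
E
```

```text
shift cm [ 0.15 -0.09  0.35] turn [ 0.01  0.13 -0.2 ]
shift cm [  0.07 -22.79   0.34] turn [ 0.01  0.13 -0.2 ]
```

>>> carry_out([
  [[0.1, 0, 0.2, 0, 0, 0, 1.5], [0.1, 0, 0.35, 0, 0, 0, 1.5], [0.1, -0.6, 0.35, 0, 0, 0, 1.5], [0.1, -1.6, 0.35, 0, 0, 0, 1.5], [0.1, -2.6, 0.35, 0, 0, 0, 1.5], [0.1, -3.6, 0.35, 0, 0, 0, 1.5], [0.1, -4.6, 0.35, 0, 0, 0, 1.5], [0.1, -5.6, 0.35, 0, 0, 0, 1.5], [0.1, -6.6, 0.35, 0, 0, 0, 1.5], [0.1, -7.6, 0.35, 0, 0, 0, 1.5], [0.1, -8.6, 0.35, 0, 0, 0, 1.5], [0.1, -9.6, 0.35, 0, 0, 0, 1.5]],
])

```text
t: 17.5
tcp_pos: [0.5622, 0.2228, 0.0648]
tool_rot: [-0.119, 0.993, 0.0, 0.0]
force: [0.3, 0.6, -0.3]
finger_gap: 0.225
gripper_force: 59.5
```

```bash
python3 - <<'E'
from h import *
rel(tp(.041,-.137,.066),103.9)
E
```

```text
shift cm [ -0.12 -13.11  -0.12] turn [ 0.01  0.02 -0.18]
```

>>> carry_out([
  [[0, -1, -0.1, 0, 0, 0, 1.5], [0, -2.2, -0.1, 0, 0, 0, 1.5], [0, -3.4, -0.1, 0, 0, 0, 1.5], [0, -4.6, -0.1, 0, 0, 0, 1.5], [0, -5.8, -0.1, 0, 0, 0, 1.5], [0, -7, -0.1, 0, 0, 0, 1.5], [0, -8.2, -0.1, 0, 0, 0, 1.5], [0, -9.4, -0.1, 0, 0, 0, 1.5], [0, -10.6, -0.1, 0, 0, 0, 1.5], [0, -11.8, -0.1, 0, 0, 0, 1.5], [0, -12.8, -0.1, 0, 0, 0, 1.5], [0, -13.4, -0.1, 0, 0, 0, 1.5]],
])

```text
t: 18.5
tcp_pos: [0.5942, 0.092, 0.0657]
tool_rot: [-0.119, 0.993, -0.0, 0.0]
force: [-0.7, 0.1, -0.9]
finger_gap: 0.222
gripper_force: 59.3
```

>>> carry_out([
  [[0, -0.1, 0, 0, 0, 0, 1.5], [0, -0.1, 0, 0, 0, 0, 1.5], [0, 0, -3, 0, 0, 0, 1.5], [0, 0, -6, 0, 0, 0, 1.5], [0, 0, -9, 0, 0, 0, 1.5], [0, 0, -9, 0, 0, 0, 1.5]],
])

```text
t: 19.0
tcp_pos: [0.5977, 0.0945, 0.1618]
tool_rot: [-0.12, 0.993, -0.001, 0.006]
force: [1.9, -0.7, -1.1]
finger_gap: 0.218
gripper_force: 59.5
```

```bash
python3 look.py w11; python3 - <<'E'
from h import *
im=cams.snapshot("side");cv2.imwrite("pics/s11.png",im[:,:,::-1])
s=manip.sense();print(s["force"],s["gripper_force"],s["finger_gap"])
rel(tp(-.041,.09,.16),103.9);rel(tp(-.041,.09,.066),103.9)
# bright compact blobs (chips) in the side view, on lane floor, in tray coordinates
i=cams.camera_info("side");a=np.radians(TY);ex=np.array([np.cos(a),np.sin(a)]);ey=np.array([-ex[1],ex[0]]);o=tp(0,0,0)[:2]
for nm in("pics/side0.png","pics/s11.png"):
    g=cv2.imread(nm,0);th=cv2.morphologyEx(g,cv2.MORPH_TOPHAT,np.ones((15,15)));m=(th>25).astype(np.uint8)
    n,l,st,ce=cv2.connectedComponentsWithStats(m)
    for z,tag in((.07,"lane"),(.013,"bin")):
        out=[]
        for s_,c in zip(st[1:],ce[1:]):
            q=plane(i,c,z)[:2]-o;t=[q@ex,q@ey]
            lim=(-.125<t[1]<.12) if z>.05 else (-.255<t[1]<-.13)
            if 15<s_[4]<150 and abs(t[0])<.085 and lim:out.append((np.round(t,3).tolist(),int(s_[4])))
        print(nm,tag,out)
E
```

```text
19.0 [0.5977 0.0945 0.1618] [-1.201e-01  9.927e-01 -7.000e-04  6.000e-03] 0.07693439043282066
[-0.26374861  0.05992663 -1.7182411 ] 59.47173714637756 0.22387981382262917
shift cm [ 8.19 22.81 -0.32] turn [-0.04  0.17 -0.11]
shift cm [ 8.22 22.82  9.08] turn [-0.04  0.17 -0.11]
pics/side0.png lane [([0.063, 0.106], 23), ([-0.018, 0.105], 26)]
pics/side0.png bin [([0.072, -0.149], 28), ([-0.079, -0.139], 106), ([-0.072, -0.208], 34)]
pics/s11.png lane [([0.013, 0.101], 87), ([0.063, 0.106], 23), ([-0.019, 0.106], 28), ([0.071, 0.009], 26), ([0.084, -0.015], 78), ([-0.072, -0.104], 16)]
pics/s11.png bin [([-0.072, -0.208], 27)]
```

>>> carry_out([
  [[1.4, 3.8, 0, 0, 0, 0, 1.5], [2.8, 7.6, 0, 0, 0, 0, 1.5], [4.2, 11.4, 0, 0, 0, 0, 1.5], [5.6, 15.2, 0, 0, 0, 0, 1.5], [7, 19, 0, 0, 0, 0, 1.5], [8.2, 22.8, 0, 0, 0, 0, 1.5], [8.2, 22.8, 2, 0, 0, 0, 1.5], [8.2, 22.8, 2, 0, 0, 0, 1.5], [8.2, 22.8, 2, 0, 0, 0, 1.5]],
])

```text
t: 19.85
tcp_pos: [0.4577, 0.2954, 0.1338]
tool_rot: [-0.12, 0.993, -0.001, -0.003]
force: [0.2, 0.3, -0.7]
finger_gap: 0.221
gripper_force: 59.5
```

```bash
python3 - <<'E'
from h import *
rel(tp(-.041,.09,.066),103.9)
E
```

```text
shift cm [-0.31  0.05  6.78] turn [-0.06 -0.31 -0.08]
```

>>> carry_out([
  [[-0.1, 0, 1, 0, 0, 0, 1.5], [-0.1, 0, 3, 0, 0, 0, 1.5], [-0.1, 0, 4.5, 0, 0, 0, 1.5], [-0.1, 0, 5.6, 0, 0, 0, 1.5], [-0.1, 0, 6.3, 0, 0, 0, 1.5], [-0.1, 0, 6.3, 0, 0, 0, 1.5], [-0.1, 0, 6.3, 0, 0, 0, 1.5]],
])

```text
t: 20.43
tcp_pos: [0.4613, 0.2954, 0.0725]
tool_rot: [-0.119, 0.993, -0.0, -0.0]
force: [1.6, -0.0, -1.0]
finger_gap: 0.22
gripper_force: 59.5
```

```bash
python3 - <<'E'
from h import *
rel(tp(-.041,.09,.066),103.9);rel(tp(-.041,-.137,.066),103.9)
E
```

```text
shift cm [0.08 0.12 0.65] turn [-0.   -0.01 -0.23]
shift cm [-1.000e-02 -2.258e+01  6.500e-01] turn [-0.   -0.01 -0.23]
```

>>> carry_out([
  [[0, 0, 0.4, 0, 0, 0, 1.5], [0, 0, 0.65, 0, 0, 0, 1.5], [0, -0.6, 0.65, 0, 0, 0, 1.5], [0, -1.6, 0.65, 0, 0, 0, 1.5], [0, -2.6, 0.65, 0, 0, 0, 1.5], [0, -3.6, 0.65, 0, 0, 0, 1.5], [0, -4.6, 0.65, 0, 0, 0, 1.5], [0, -5.6, 0.65, 0, 0, 0, 1.5], [0, -6.6, 0.65, 0, 0, 0, 1.5], [0, -7.6, 0.65, 0, 0, 0, 1.5], [0, -8.6, 0.65, 0, 0, 0, 1.5], [0, -9.6, 0.65, 0, 0, 0, 1.5]],
])

```text
t: 21.43
tcp_pos: [0.4839, 0.2016, 0.0662]
tool_rot: [-0.119, 0.993, 0.0, 0.0]
force: [-0.3, 0.9, -0.2]
finger_gap: 0.221
gripper_force: 59.5
```

```bash
python3 - <<'E'
from h import *
rel(tp(-.041,-.137,.066),103.9)
E
```

```text
shift cm [ -0.03 -12.93   0.02] turn [ 0.    0.01 -0.19]
```

>>> carry_out([
  [[0, -1, 0, 0, 0, 0, 1.5], [0, -2.2, 0, 0, 0, 0, 1.5], [0, -3.4, 0, 0, 0, 0, 1.5], [0, -4.6, 0, 0, 0, 0, 1.5], [0, -5.8, 0, 0, 0, 0, 1.5], [0, -7, 0, 0, 0, 0, 1.5], [0, -8.2, 0, 0, 0, 0, 1.5], [0, -9.4, 0, 0, 0, 0, 1.5], [0, -10.6, 0, 0, 0, 0, 1.5], [0, -11.8, 0, 0, 0, 0, 1.5], [0, -12.8, 0, 0, 0, 0, 1.5], [0, -13.3, 0, 0, 0, 0, 1.5]],
])

```text
t: 22.43
tcp_pos: [0.5159, 0.0718, 0.0662]
tool_rot: [-0.119, 0.993, -0.0, 0.0]
force: [0.2, -0.2, -1.9]
finger_gap: 0.222
gripper_force: 59.5
```

>>> carry_out([
  [[0, -0.1, 0, 0, 0, 0, 1.5], [0, -0.1, 0, 0, 0, 0, 1.5], [0, 0, -3, 0, 0, 0, 1.5], [0, 0, -6, 0, 0, 0, 1.5], [0, 0, -9, 0, 0, 0, 1.5], [0, 0, -12, 0, 0, 0, 1.5], [0, 0, -15, 0, 0, 0, 1.5], [0, 0, -15, 0, 0, 0, 1.5], [0, 0, -15, 0, 0, 0, 1.5]],
])

```text
t: 23.18
tcp_pos: [0.5159, 0.0741, 0.2179]
tool_rot: [-0.12, 0.993, -0.0, 0.002]
force: [-0.1, 0.1, -2.1]
finger_gap: 0.22
gripper_force: 59.6
```

```bash
cat > chk.py <<'E'
from h import *
import pickle
# floor brightness sampled on a 5 mm grid (tray coords) at the lane floor, and deviation from local median
def chk(im,i,tag):
    g=cv2.cvtColor(im,cv2.COLOR_RGB2GRAY).astype(np.float32);T=np.linalg.inv(np.array(i["T"]));K=np.array(i["K"])
    for x0,x1,y0,y1,z,nm in((-.072,-.01,-.12,.12,.062,"near"),(.01,.072,-.12,.12,.062,"far"),(-.08,.08,-.24,-.14,.008,"bin")):
        xs=np.arange(x0,x1,.006);ys=np.arange(y0,y1,.006)
        P=np.array([[tp(x,y,z) for y in ys] for x in xs]).reshape(-1,3)
        p=(K@(T[:3,:3]@P.T+T[:3,3:])).T;p=(p[:,:2]/p[:,2:]).astype(np.float32).reshape(len(xs),len(ys),2)
        v=cv2.remap(g,p[...,0],p[...,1],cv2.INTER_LINEAR,borderValue=0)
        print(tag,nm,"y from",y0);print("\n".join(" ".join(f"{int(a):3d}" for a in r) for r in v))
E
python3 look.py w12; python3 - <<'E'
from chk import *
i=pickle.load(open("w12.pkl","rb"));chk(cv2.imread("pics/w12.png")[:,:,::-1],i,"w")
rel(tp(-.041,-.3,.2),103.9);rel([.4674,-.179,.10],47.4)
E
```

```text
23.1833 [0.5159 0.0741 0.2179] [-1.201e-01  9.928e-01 -3.000e-04  2.000e-03] 0.055211185532612304
w near y from -0.12
134 126 134 149 127 125 122 122 122 121 122 122 122 123 136 126 128 149 127 134 147 129 134 126 129 146 128 130 141 128 132 138 128 133 137 123 132 131 122 135
204 205 205 204 205 205 198 145 123 123 123 122 122 200 201 201 200 199 198 197 197 197 197 197 196 196 196 195 195 194 194 192 191 191 190 189 188 186 187 185
202 202 202 202 203 203 202 202 202 199 178 157 199 201 201 201 200 199 199 198 198 198 198 198 197 196 196 196 195 195 193 192 191 191 189 189 188 187 186 185
203 203 203 203 203 203 203 202 202 203 202 201 201 200 201 200 200 199 199 198 197 197 197 197 197 197 196 196 194 194 193 193 192 191 191 189 189 188 187 187
198 199 199 199 200 201 201 201 201 202 202 201 202 201 201 201 200 200 199 198 199 198 198 197 196 195 196 193 192 191 189 188 187 185 184 183 181 180 179 179
199 200 200 200 200 201 201 201 201 201 201 201 201 201 200 200 199 199 199 199 198 199 199 199 197 198 197 196 195 195 193 191 190 189 188 187 185 185 183 182
160 203 202 202 202 20
[... 3840 characters left out ...]
139 139  64  60  61  63  66
135  71  93 152 152 152 151 151 151 149 138 137  62  60  60  62  66
141  70  90 152 152 151 151 151 151 149 138 141  63  59  60  62  66
135  71  90 152 151 151 151 151 151 151 151 151  65  60  59  62  65
137  70  90 151 152 151 151 151 151 151 151 150  68  59  59  62  66
140  70  90 151 151 151 151 151 151 151 115 112  58  58  58  61  65
134  69  88 152 150 151 151 151 151 149  56  54  52  58  58  61  64
140  70  91 150 150 151 150 149 147 134  54  54  48  58  58  60  64
136  70  89 150 149 150 147  47  21  41  54  53  46  57  58  60  64
shift cm [ -0.11 -16.11   1.62] turn [ 0.01 -0.   -0.12]
shift cm [ 10.61 -23.46  11.62] turn [ 1.000e-02 -1.000e-02  5.638e+01]
```

Both lanes look clear, and chips show on the bin floor. Moving back to the mat.

>>> carry_out([
  [[1.2, -2.6, 0, 0, 0, 6.5, 1.5], [2.4, -5.2, 0, 0, 0, 13, 1.5], [3.6, -7.8, 0, 0, 0, 19.5, 1.5], [4.8, -10.4, 1, 0, 0, 26, 1.5], [6, -13, 2, 0, 0, 32.5, 1.5], [7.2, -15.6, 4, 0, 0, 39, 1.5], [8.4, -18.2, 6, 0, 0, 45, 1.5], [9.6, -20.9, 8, 0, 0, 51, 1.5], [10.6, -23.5, 10, 0, 0, 56.4, 1.5], [10.6, -23.5, 12, 0, 0, 56.4, 1.5], [10.6, -23.5, 12, 0, 0, 56.4, 1.5], [10.6, -23.5, 12, 0, 0, 56.4, 1.5]],
])

```text
t: 24.23
tcp_pos: [0.4657, -0.1785, 0.094]
tool_rot: [0.364, 0.931, 0.001, -0.004]
force: [0.1, 0.3, -0.8]
finger_gap: 0.222
gripper_force: 59.5
```

```bash
python3 - <<'E'
from h import *
rel([.4674,-.179,.010],47.4)
im=cams.snapshot("top");cv2.imwrite("pics/t13.png",im[:,:,::-1])
im=cams.snapshot("side");cv2.imwrite("pics/s13.png",im[:,:,::-1])
from chk import *
chk(cv2.imread("pics/s13.png")[:,:,::-1],cams.camera_info("side"),"side")
E
```

```text
shift cm [-0.23  0.09  8.39] turn [-0.05 -0.43 -0.09]
side near y from -0.12
 55  58  60  64  65  67  67  70  73  71  73  75  75  76  77  76  77  77  77  77  77  74  75  72  70  58  35  32  33  32  33  35  33  32  33  33  33  33  31  34
 52  56  59  61  64  65  68  67  69  71  72  73  75  77  76  77  78  76  77  77  76  76  75  73  71  70  58  30  32  32  36  33  35  36  33  35  34  33  34  32
 51  54  57  58  61  63  63  66  68  69  71  72  74  75  76  75  77  78  77  77  77  77  76  74  73  71  69  57  32  33  32  34  34  36  33  33  31  35  33  33
 47  50  52  56  59  61  63  66  66  68  71  71  73  73  74  75  76  76  78  78  77  76  77  75  74  73  70  67  53  34  34  33  35  35  33  32  34  33  32  37
 45  48  52  55  56  59  60  61  65  67  68  70  73  73  74  76  76  76  77  78  78  75  77  76  76  74  73  71  68  47  31  33  33  32  33  35  31  36  33  33
 39  44  47  50  55  57  60  62  64  66  67  67  70  71  73  73  73  76  77  78  77  76  76  76  77  74  74  73  70  64  32  34  36  34  35  34  35  35  36  34
 35  42  43  49  51  54  59  60  61  64  63  67  69  71  71  72
[... 3676 characters left out ...]
 144 144  76  85 131
114  98  94  94  93 119 178 175 178  84 167 178 179 149  84  88 175
114 114  94  95  93 113 177 174 177  79 166 173 173 144  88  83 163
113  93  94  94  92 116 178 174 173  95 179 172 172 151  77  77 153
114 124  95  94  94 118 166 175 174 179 163 174 176 146  79  91 181
115  92  94  94  93 125 177 174 174 174 174 174 176 140  83  87 175
115  93  93  96  93 119 178 173 173 173 174 175 173 133 143  86 167
113 110  93  95  95 114 172 175 175 174 174 174 174 174 176 178 173
115 107  94  95  94 111 177 174 174 173 174 174 174 174 174 173 174
113 106  94  94  93 129 167 174 174 174 174 173 174 174 174 174 175
115  98  94  95  93 117 179 174 175 174 174 174 174 174 174 174 175
```

>>> carry_out([
  [[0, 0, 2, 0, 0, 0, 1.5], [0, 0, 4, 0, 0, 0, 1.5], [0, 0, 6, 0, 0, 0, 1.5], [0, 0, 7, 0, 0, 0, 1.5], [0, 0, 7.7, 0, 0, 0, 1.5], [0, 0, 7.7, 0, 0, 0, 1.5], [0, 0, 7.7, 0, 0, 0, 1.5]],
])

```text
t: 24.92
tcp_pos: [0.4685, -0.1799, 0.0198]
tool_rot: [0.363, 0.932, -0.0, 0.0]
force: [-0.2, -0.2, -0.7]
finger_gap: 0.221
gripper_force: 59.6
```

>>> carry_out([
  [[0, 0, 0.5, 0, 0, 0, 1.5], [0, 0, 0.9, 0, 0, 0, 1.5], [0, 0, 1.05, 0, 0, 0, 1.5], [0, 0, 1.05, 0, 0, 0, 1.5], [0, 0, 1.05, 0, 0, 0, 1.5]],
])

```text
t: 25.33
tcp_pos: [0.4681, -0.1801, 0.0088]
tool_rot: [0.364, 0.931, -0.0, 0.0]
force: [-0.1, 0.9, -1.3]
finger_gap: 0.225
gripper_force: 59.5
```

>>> carry_out([
  [[0, 0, 0.05, 0, 0, 0, 1.5], [0, 0, 0.1, 0, 0, 0, 1.5], [0, 0, 0.1, 0, 0, 0, 1.5]],
])

```text
t: 25.58
tcp_pos: [0.4681, -0.1801, 0.0087]
tool_rot: [0.364, 0.931, -0.0, 0.0]
force: [-0.4, 1.6, 8.7]
finger_gap: 0.219
gripper_force: 60.7
```

Contact at 8.7 N. I'll release gently and rise straight up.

>>> carry_out([
  [[0, 0, 0, 0, 0, 0, 2.4], [0, 0, 0, 0, 0, 0, 3.5], [0, 0, 0, 0, 0, 0, 5], [0, 0, 0, 0, 0, 0, 6.5], [0, 0, 0, 0, 0, 0, 7], [0, 0, 0, 0, 0, 0, 7], [0, 0, -1, 0, 0, 0, 7], [0, 0, -3, 0, 0, 0, 7], [0, 0, -6, 0, 0, 0, 7], [0, 0, -10, 0, 0, 0, 7], [0, 0, -14, 0, 0, 0, 7], [0, 0, -18, 0, 0, 0, 7]],
])

```text
t: 26.58
tcp_pos: [0.4673, -0.1795, 0.19]
tool_rot: [0.364, 0.931, 0.0, -0.0]
force: [0.5, 0.5, 0.2]
finger_gap: 0.822
gripper_force: 0.0
```

```bash
python3 - <<'E'
from h import *
rel([.42,.02,.30],47.4)
E
```

```text
shift cm [ 17.01  11.46 -10.99] turn [-0.01 -0.04 -0.07]
```

>>> carry_out([
  [[2.8, 1.9, -2, 0, 0, 0, 7], [5.6, 3.8, -4, 0, 0, 0, 7], [8.4, 5.7, -6, 0, 0, 0, 7], [11.2, 7.6, -8, 0, 0, 0, 7], [14, 9.5, -10, 0, 0, 0, 7], [17, 11.5, -11, 0, 0, 0, 7], [17, 11.5, -11, 0, 0, 0, 7], [17, 11.5, -11, 0, 0, 0, 7], [17, 11.5, -11, 0, 0, 0, 7]],
])

```text
t: 27.33
tcp_pos: [0.4208, 0.0196, 0.298]
tool_rot: [0.363, 0.932, -0.0, 0.0]
force: [0.7, -0.6, -0.9]
finger_gap: 0.815
gripper_force: 0.0
```

```bash
python3 look.py w14; python3 - <<'E'
from chk import *
i=pickle.load(open("w14.pkl","rb"));im=cv2.imread("pics/w14.png")[:,:,::-1]
chk(im,i,"w")
# scraper: brown-top mask (smooth darker brown, hue<=14, high saturation) in top view vs. wrist
for n,info in(("top",cams.camera_info("top")),("side",cams.camera_info("side"))):
    im=cams.snapshot(n);cv2.imwrite(f"pics/{n}14.png",im[:,:,::-1])
    for z in(.052,):
        T=np.linalg.inv(np.array(info["T"]));
        r=np.radians(-42.6);ly=np.array([np.cos(r),np.sin(r)]);lx=np.array([-ly[1],ly[0]])
        print(n)
        for u in np.arange(-.03,.031,.006):
            row=[]
            for v in np.arange(-.048,.049,.008):
                q=np.r_[np.array([.467,-.179])+u*lx+v*ly,z];p=np.array(info["K"])@(T[:3,:3]@q+T[:3,3]);p=(p[:2]/p[2]).round().astype(int)
                row.append("/".join(map(str,cv2.cvtColor(im[p[1]:p[1]+1,p[0]:p[0]+1],cv2.COLOR_RGB2HSV)[0,0])))
            print(" ".join(f"{a:>10}" for a in row))
E
```

```text
27.3333 [0.4208 0.0196 0.298 ] [ 3.634e-01  9.316e-01 -2.000e-04  4.000e-04] 0.03033614694088321
w near y from -0.12
122 121 122 120 124 125 124 126 123 124 122 125 127 127 129 128 132 131 129 132 130 132 129 132 131 131 133 131 131 130 130 130 128 127   0   0   0   0   0   0
185 185 185 184 185 185 184 184 184 184 183 183 184 183 182 182 181 181 180 180 179 180 179 179 178 178 178 177 176 176 174 174 172 171 170   0   0   0   0   0
182 183 183 182 183 183 183 183 185 184 183 184 184 183 183 182 182 181 181 181 180 180 180 179 179 179 179 178 177 176 175 173 172 172 170 169   0   0   0   0
185 185 184 185 185 184 184 184 184 183 183 183 183 182 182 182 181 180 181 180 179 180 178 179 178 178 178 177 176 175 174 172 171 171 169 168   0   0   0   0
179 179 180 180 181 181 182 182 182 183 183 183 183 183 183 183 182 183 182 182 179 180 181 180 179 178 176 175 174 172 171 169 167 166 164 162 161   0   0   0
181 181 182 182 181 181 182 183 182 182 182 182 183 182 181 182 181 181 181 181 181 181 181 180 180 179 179 178 177 175 174 173 171 169 168 167 165 164   0   0
184 184 184 184 184 184
[... 6865 characters left out ...]
147/144 16/175/124 15/200/120 15/200/120 15/194/117 15/199/119 15/204/120 14/196/120 15/195/119 15/197/119 16/155/160 17/150/156
 26/57/152  30/47/153 15/162/142 18/140/158 16/154/157 16/163/128 16/152/158 16/163/147 15/159/148 16/162/148 16/153/155 17/149/156 16/150/148
 25/55/152  25/55/153 15/169/143 15/157/130 15/159/136 16/163/155 16/158/152 15/160/132 15/159/135 18/145/151 16/155/151 16/168/129 15/161/144
 26/61/151  26/57/152  21/75/147 16/170/129 16/163/149 16/159/141 16/157/138 16/156/137 16/160/150 16/160/150 16/160/137 16/155/153 16/157/141
 25/60/152  27/59/152  28/52/153 15/151/147 16/165/145 16/163/116 15/165/125 16/153/148 15/155/148 18/147/156 16/155/153 16/160/137 15/156/149
```

The scraper stands upright on the mat: its brown top reads at the right height and footprint. Both lanes are empty, the chips lie in the bin, and the arm is clear of everything. Handing in.

```bash
python3 -c "
from station import sign_off
print(sign_off())"
```

```text
the job is handed in; nothing more can be done
None
```

The job is handed in: both tray lanes are wiped clear, the scraper stands foot down on the cork mat, and the arm is clear of everything at about 27 s. Chips show in the bin, but I did not count all six one by one or recheck the bystanders' positions.

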